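Take the pen cups off the desk rack and nest them

ROBOT

A 7-joint arm with a two-finger parallel gripper is mounted at the origin on a cart in front of the work surface, level with it; the furniture and walls round the work are solid. World frame = base frame: x ahead of the robot, y to its left, z up, the work surface at z = 0. Lengths are in mm, angles in degrees, forces in N, time in s.
With the tool pointing down it reaches from about 425 to 875 mm from the base axis. Payload 4.7 kg.
Tool frame: the origin (TCP) lies at the very end of the fingers, on their centre line; the grasp point (between the pads) lies 19 mm behind it; z points along the fingers, y is the line along which they close (so a half turn about z gives the same grasp; the last joint's range is limited). The gripper opens to 85 mm and grips with 20 to 120 N. Pads are 22 mm wide; open, the fingers measure 114 mm over their backs; the gripper's body (76 mm by 85 mm) begins 54 mm behind the grasp point. The pads swing forward as they close: fully open they stand 13 mm farther back than shut.
Start: joints at [77.183, 18.392, -4.016, 83.108, 1.295, 78.541, -3.26], TCP at [153.096, -631.733, 231.349] pointing down, gripper open.
Joint ranges: [-163.93, 163.93], [-17.29, 119.83], [-79.2, 71.16], [3.27, 140.29], [-89.18, 269.18], [5.43, 117.66], [-154.24, 154.24]. Speed limits (degrees/s): [147.25, 147.25, 180, 180, 180, 180, 180].

INTERFACE

Orientations are given as [roll, pitch, yaw] about the fixed x, y, z axes, in that order (R = Rz(yaw) Ry(pitch) Rx(roll)).
In Python, from rig import robot, viewer gives the robot as it stands.
- The arm moves only by the tool servo_tool, never from a script. Its argument "plan" is one flat list of numbers, 4 for each row, row after row: the shift along the world's x, y, z in mm, then the turn about the world's z in degrees. In form: [x, y, z, yaw, x, y, z, yaw, ...]. A call has exactly 10 rows; each row shifts and turns the commanded pose from where the row before left it; what a row does not reach is not made up. A row lasts 1/10 s, in which the tool goes at most 50 mm and 8.59 degrees, less where a joint would pass 70% of its speed; a pose out of reach is approached as far as the arm can. A call with a gripper value outside its range is refused whole. "grip" is the finger opening in mm, from 0 to 85.4, set as the call begins (left out, the last holds). The fingers move at their own pace and stop on an object; the grip force is fixed at half the most. Time passes only in rows, so rows that do not move let the fingers close, or fill a call up. It gives the time, the measured TCP pose, the force, the opening and the grip force at its end, in the units of the state.
- robot.state(): the state, without advancing time (a new reading comes with each control period).
- viewer.snapshot(name): name is "side" or "top"; returns the picture (420x560x3 uint8, red, green, blue); there is no depth.
- viewer.camera_params(name): a dict with "mtx" (3x3 intrinsics, pixels), "camera_from_world" (4x4, takes a point from world to camera coordinates). Camera axes: x right, y down, z forward; pixel columns grow to the right and rows downward; lengths in mm; the calibration is good to about 2 mm. A picture is of the moment at which its call begins. camera_params takes no time and is no camera call.
- robot.close_job(): hands the job in; it is judged then, once.
The state is a dict: "time": time; "q": joint angles; "joint_vel": joint speeds; "joint_efforts": joint torques, N m; "tool_pos": TCP position; "tool_rot": TCP orientation; "contact_force": force on the tool from outside, world axes, zero at the start; "ft_torque": the same for the moment, N m; "finger_gap": opening from 0.0 (shut) to 1.0 (fully open); "finger_force": force on a finger pad.
Only numpy, scipy, OpenCV 4.12 (cv2) and the standard library are available. Lean on these libraries where they do the work, as an engineer would, in place of code of your own. Each camera call takes 0.05 s, during which the arm holds its last target. There are 200 camera calls.

TASK

Two empty round pen cups and one square bin hang on the small rack in front of the printer. Lift both round cups off their hooks and nest them, one after the other, into the identical round cup that stands on the desk to the right, setting them down softly so that the three make one straight, fully seated stack where that cup stands. Leave the square bin on its hook and do not push about or knock over the spray bottle, the glue stick or the box of staples that stand round the stack.

Things in the scene. Friction and masses are not known exactly. Their poses are not given: they have to be found in the camera images.
- rack: Fixed steel rack; origin on the desk under its rail's front face, mid-length; -x is its front (to the robot), y along the rail. Base plate x -75 to 25, y +-165, 10 mm thick. Aluminium rail z 139 to 185 mm, 6 mm thick, posts at y +-154 mm. Three upturned hooks at y -120, 0, +120 mm. A hung item has its origin at x -55, z 90 mm at its hook's y, axes parallel to the rack's, leaning up to 0.08 rad.
- hook_mid (a point): Top of the middle hook's tip, z 180 mm, 12 mm before the rail. Each hook: flat arm 10 mm wide with its top at z 162.5 mm, tip 4 mm thick; a rubber bumper below it, reaching 21 mm before the rail, keeps the item upright. A hung item must rise 20 mm straight up before its bail clears the tip.
- printer_corner (a point): Foot of the printer's near right-hand corner, on the desk. The printer is an obstacle between rack and stack: it reaches about 0.35 m to the left (+y) and 0.42 m away (+x) from this point and 0.31 m above the desk. Straight moves of the arm from stack to rack can cut this corner: pass on the robot's side of it.
- cup_a: Hung white round stacking cup, 80 mm high, open on top, about 80 g; origin at the centre of its underside, z up. Upper 30 mm is a straight collar: 66 mm outside, 60 mm inside. Below, the body steps in to 55 mm and tapers to 40 mm at the foot. On its +x side a wire bail, 5 mm thick, 29 mm wide, crossbar 48 mm from the axis at z 75 mm, reaching 51 mm, on a 16 mm wide flat. Its hook varies.
- cup_b: The other hung round cup, identical to cup_a; origin at the centre of its underside, z up, bail on its +x side. Which of the three hooks it is on varies.
- bin: Hung item that stays: white plastic square open bin, 66 x 66 x 80 mm, with the same bail on its +x side; origin at the centre of its underside. Which hook it is on varies.
- base_cup: The cup standing upright on the desk, identical to cup_a, loose, about 80 g; origin at the centre of its underside, bail on its +x side, heading varies. A cup fully nested in it rests with its collar's lower edge on this rim, so its origin is 30 mm higher (the next 60 mm), with about 2 mm of play all round. Any heading of the bails fits.
- spray_bottle: Spray bottle standing upright, 44 mm diameter, 139 mm high, loose; origin at the centre of its underside. Stands 88 to 105 mm (axis to axis) from the base cup, about on its +x side.
- glue_stick: Glue stick standing upright, 28 mm diameter, 94 mm high, loose; origin at the centre of its underside. Stands 72 to 88 mm (axis to axis) from the base cup, about across from the spray bottle.
- staple_box: Low box of staples, 42 x 88 x 27 mm, lying loose; origin at the centre of its underside, long side along its y. Lies about 95 mm from the base cup's axis, on its -y side.
There are look-alikes about, which are no part of the job. What is shaped like the cup_b but blue is not meant.

How it is judged (in metres and radians):
On the way, in this order (a step that is already met when the one before it is completed fails the run):
1. one round cup has been lifted clear above its hook (z of any of cup_a, cup_b in the frame of rack above 0.12 m), for 0.05 s.
2. one round cup is nested in the standing cup (((z of cup_a in the frame of base_cup between 0.025 and 0.035 m and horizontal distance between cup_a and base_cup below 0.006 m and angle between cup_a's own z axis and vertical below 0.08 rad) or (z of cup_b in the frame of base_cup between 0.025 and 0.035 m and horizontal distance between cup_b and base_cup below 0.006 m and angle between cup_b's own z axis and vertical below 0.08 rad))), for 0.1 s.
3. both round cups are nested (((z of cup_a in the frame of base_cup between 0.025 and 0.035 m and horizontal distance between each of cup_a, cup_b and base_cup below 0.006 m and angle between each of cup_a, cup_b's own z axis and vertical below 0.08 rad and z of cup_b in the frame of base_cup between 0.055 and 0.065 m) or (z of cup_b in the frame of base_cup between 0.025 and 0.035 m and horizontal distance between each of cup_b, cup_a and base_cup below 0.006 m and angle between each of cup_b, cup_a's own z axis and vertical below 0.08 rad and z of cup_a in the frame of base_cup between 0.055 and 0.065 m))), for 0.2 s.
At the end, for the whole second after the job is handed in: Both round cups seated in the standing cup, origins 30 and 60 mm above its own (each +-5 mm), within 6 mm of its axis and 0.08 rad of upright, at rest; standing cup upright on the desk, moved under 40 mm; hung bin moved under 20 mm; spray bottle, glue stick and staple box under 30 mm (((z of cup_a in the frame of base_cup between 0.025 and 0.035 m and horizontal distance between each of cup_a, cup_b and base_cup below 0.006 m and angle between each of cup_a, cup_b's own z axis and vertical below 0.08 rad and z of cup_b in the frame of base_cup between 0.055 and 0.065 m) or (z of cup_b in the frame of base_cup between 0.025 and 0.035 m and horizontal distance between each of cup_b, cup_a and base_cup below 0.006 m and angle between each of cup_b, cup_a's own z axis and vertical below 0.08 rad and z of cup_a in the frame of base_cup between 0.055 and 0.065 m)) and angle between base_cup's own z axis and vertical below 0.06 rad and height (world z) of base_cup below 0.006 m and distance of base_cup from where it was at the start of the episode below 0.04 m and linear speed of each of cup_a, cup_b, base_cup below 0.02 m/s and angular speed of each of cup_a, cup_b, base_cup below 0.2 rad/s and distance of bin from where it was at the start of the episode below 0.02 m and distance of each of spray_bottle, glue_stick, staple_box from where it was at the start of the episode below 0.03 m); the robot touches nothing.
It fails at once if the square bin is taken off its hook or pushed more than 20 mm (distance of bin from where it was at the start of the episode above 0.02 m).
It fails at once if the spray bottle, glue stick or staple box is pushed more than 30 mm or knocked over (distance of any of spray_bottle, glue_stick, staple_box from where it was at the start of the episode above 0.03 m or angle between any of spray_bottle, glue_stick, staple_box's own z axis and vertical above 0.5 rad).
It fails at once if the standing cup is shoved more than 40 mm (distance of base_cup from where it was at the start of the episode above 0.04 m).
It fails at once if a cup is dropped or forced into another (over 30 N) (contact force between any of cup_a, cup_b and base_cup above 30 N or contact force between cup_a and cup_b above 30 N).
It also fails if it takes over 72 s, if anything falls off the work surface, if the arm or the gripper's body presses on something with over 40 N, if the wrist force passes 120 N, or if a joint passes its speed limit or range.

## Working session

There is one attempt and no reset: what is moved stays moved. The work goes in short steps, Python scripts to look and compute and a tool call to move; the robot and the scene stay as the last step left them, time stands still between calls to the robot, and variables do not carry over. Pictures are saved under pics/ and viewed, at most 10 in all, crops included, and the job is handed in when it is done.

Besides the shell and the picture viewer there is one more tool, called after ">>>" as name(argument=value, ...) on one line, values as JSON. servo_tool: Moves the arm, as the interface text tells. Its arguments: {"type":"object","properties":{"plan":{"type":"array","items":{"type":"number"}},"grip":{"type":"number"}},"required":["plan"]}

```bash
mkdir -p pics
python3 - <<'E'
from rig import robot, viewer
import cv2,numpy as np
np.set_printoptions(suppress=True,precision=3)
for n in("side","top"):
    cv2.imwrite(f"pics/{n}0.png",viewer.snapshot(n)[:,:,::-1])
    p=viewer.camera_params(n);print(n,p["mtx"].tolist(),np.array(p["camera_from_world"]))
    T=np.array(p["camera_from_world"]);print(-T[:3,:3].T@T[:3,3])
print(robot.state())
E
```

```text
side [[526.8317604964295, 0.0, 278.84026823031513], [0.0, 526.8317604964295, 208.97644750351895], [0.0, 0.0, 1.0]] [[   0.844   -0.536   -0.018 -492.707]
 [  -0.261   -0.381   -0.887  211.87 ]
 [   0.468    0.753   -0.462 1474.064]
 [   0.       0.       0.       1.   ]]
[ -219.238 -1293.47    859.874]
top [[490.07244194388744, 0.0, 277.3233568455947], [0.0, 490.07244194388744, 207.13977508682765], [0.0, 0.0, 1.0]] [[  -0.014   -1.       0.     -86.112]
 [  -0.978    0.013   -0.208  545.4  ]
 [   0.208   -0.003   -0.978 1398.02 ]
 [   0.       0.       0.       1.   ]]
[ 242.087  -88.928 1480.818]
{'time': 0.1, 'q': array([77.184, 18.436, -4.016, 83.168,  1.296, 78.541, -3.262]), 'joint_vel': array([-0.081, -0.119,  0.12 , -0.14 , -0.031,  0.028,  0.01 ]), 'joint_efforts': array([  0.   , -49.488,  -0.384, -31.521,   0.013,   0.007,   0.   ]), 'tool_pos': array([ 152.95 , -631.249,  230.316]), 'tool_rot': array([-179.9  ,    0.006,   13.625]), 'contact_force': array([-0.219,  0.054,  0.239]), 'ft_torque': array([-0.043,  0.014, -0.03 ]), 'finger_force': 0.0, 'finger_gap': 0.9996620537880745}
```

View pics/side0.png

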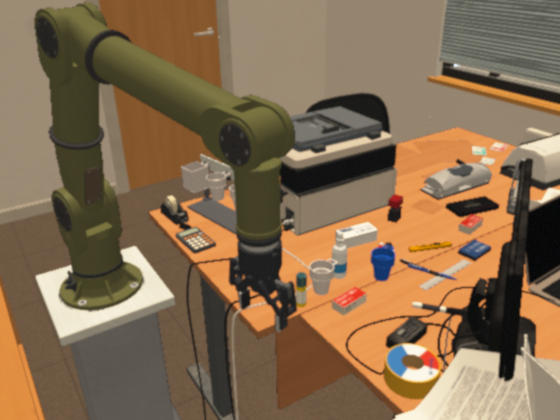

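View pics/top0.png

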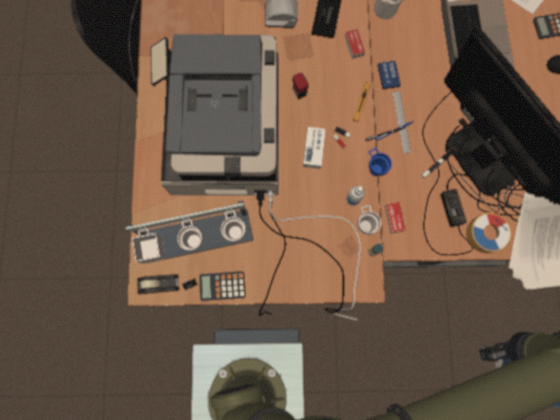

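The top picture shows, on the rack, the square bin at (148,245) and round cups at (190,238) and (232,230). The white standing cup is at (368,222), with the spray bottle at (356,195), the glue stick at (376,250) and the staple box at (396,217). The blue cup at (380,163) is the look-alike. One enlarged crop will confirm this.

Run:
```python
import cv2,numpy as np
t=cv2.imread("pics/top0.png");s=cv2.imread("pics/side0.png")
a=cv2.resize(t[190:270,125:265],None,fx=3.6,fy=3.6,interpolation=cv2.INTER_CUBIC)[:288,:400]
a=cv2.resize(t[190:270,122:255],(480,288),interpolation=cv2.INTER_CUBIC)
b=cv2.resize(t[180:268,340:415],(320,376),interpolation=cv2.INTER_CUBIC)[:288]
c=cv2.resize(s[150:230,165:298],(480,288),interpolation=cv2.INTER_CUBIC)
d=cv2.resize(s[230:318,290:378],(320,288),interpolation=cv2.INTER_CUBIC)
cv2.imwrite("pics/crop1.png",np.vstack([np.hstack([a,b]),np.hstack([c,d])]))
```

```text
(no output)
```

View pics/crop1.png

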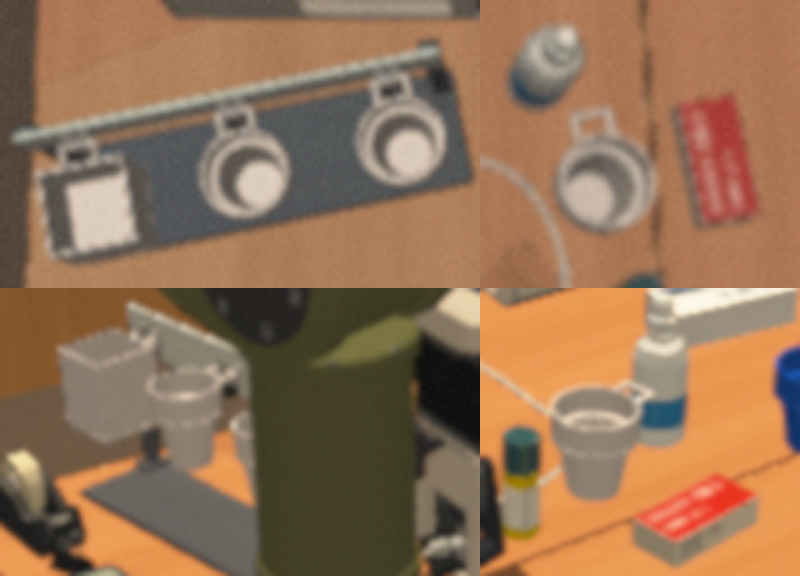

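The crop confirms it. The bin is on the left hook, and the middle and right hooks carry white round cups. The standing cup is white with its bail toward the bottle. Next I'll measure them.

```bash
cat > h.py <<'E'
import numpy as np,cv2
np.set_printoptions(suppress=True,precision=1)
def cam(viewer,n):
    p=viewer.camera_params(n);return np.array(p["mtx"]),np.array(p["camera_from_world"])
def onz(C,uv,z):
    K,T=C;R=T[:3,:3];c=-R.T@T[:3,3];d=R.T@np.linalg.inv(K)@[uv[0],uv[1],1];return c+d*(z-c[2])/d[2]
def proj(C,P):
    K,T=C;q=K@(T[:3,:3]@np.array(P,float)+T[:3,3]);return q[:2]/q[2]
def tri(Ca,ua,Cb,ub):
    r=cv2.triangulatePoints(Ca[0]@Ca[1][:3],Cb[0]@Cb[1][:3],np.array(ua,float),np.array(ub,float)).ravel();return r[:3]/r[3]
E
python3 - <<'E'
from rig import robot, viewer
from h import *
t=cv2.imread("pics/top0.png");top=cam(viewer,"top");side=cam(viewer,"side")
print("tcp side px",proj(side,robot.state()["tool_pos"]))
def ring(name,uv,z):
    S=6;x0,y0=int(uv[0])-20,int(uv[1])-20
    g=cv2.cvtColor(t[y0:y0+40,x0:x0+40],cv2.COLOR_BGR2GRAY);g=cv2.resize(g,None,fx=S,fy=S,interpolation=cv2.INTER_CUBIC);g=cv2.GaussianBlur(g,(9,9),0)
    for _ in range(2):
        P=onz(top,uv,z);r=np.linalg.norm(proj(top,P+[0,33,0])-proj(top,P-[0,33,0]))/2*S
    c=cv2.HoughCircles(g,cv2.HOUGH_GRADIENT_ALT,1.5,5,param1=60,param2=0.3,minRadius=int(r*.85),maxRadius=int(r*1.12))
    print(name,"guess",P,"r",r)
    if c is not None:
        for q in c.reshape(-1,c.shape[-1])[:5]:
            u=((q[0]+.5)/S-.5+x0,(q[1]+.5)/S-.5+y0);print("   hough",np.array(u),q[2],onz(top,u,z))
ring("mid",(189.9,237.8),170);ring("right",(232.8,228.9),170);ring("base",(369.3,222.7),80)
# rail ends in crop a: (15,137),(440,52) top at z=185 ; other
f=lambda x,y:(122+x/3.61,190+y/3.6)
g=lambda x,y:(340+(x-480)/4.267,180+y/4.267)
L,Rr=onz(top,f(15,137),185),onz(top,f(440,52),185);print("rail",L,Rr,np.degrees(np.arctan2(-(L-Rr)[0],(L-Rr)[1])), np.linalg.norm(L-Rr))
print("bails mid,right z165",onz(top,f(236,110),165),onz(top,f(390,78),165),"base bail",onz(top,g(593,112),75))
print("base plate corners z10",onz(top,f(75,262),10),onz(top,f(473,180),10))
print("spray top",onz(top,g(568,35),139),"box",onz(top,g(717,160),27))
print("bin",onz(top,f(84,207),170))
m=cv2.inRange(cv2.cvtColor(t,cv2.COLOR_BGR2HSV),(0,170,60),(6,255,255));m|=cv2.inRange(cv2.cvtColor(t,cv2.COLOR_BGR2HSV),(174,150,60),(180,255,255))
m[:, :383]=0;m[:,412:]=0;m[:195]=0;m[240:]=0;c=max(cv2.findContours(m,0,2)[0],key=cv2.contourArea);print(cv2.minAreaRect(c),onz(top,cv2.minAreaRect(c)[0],27))
print("glue top",onz(top,(376,250),94))
E
```

```text
tcp side px [262.7 322.9]
mid guess [438.9 143.8 170. ] r 73.42083800434729
right guess [461.6  28.2 170. ] r 73.1187652239086
base guess [ 489.5 -359.8   80. ] r 68.17138173616867
rail [465.3 312.5 185. ] [525.8  -2.8 185. ] 10.848802693764918 321.0055870490753
bails mid,right z165 [487.2 152.7 165. ] [510.4  36.5 165. ] base bail [ 539.5 -355.1   75. ]
base plate corners z10 [389.3 311.6  10. ] [453.6 -18.8  10. ]
spray top [ 578.2 -329.1  139. ] box [ 513.7 -450.2   27. ]
bin [414.2 263.1 170. ]
((396.5577087402344, 208.78843688964844), (9.60969066619873, 5.099019527435303), 78.69007110595703) [ 540.5 -454.9   27. ]
glue top [ 408.1 -372.    94. ]
```

```bash
cat >> h.py <<'E'
from scipy.optimize import least_squares
def rimfit(img,C,P0,r=33.,lo=-6,hi=6):
    g=cv2.GaussianBlur(cv2.cvtColor(img,cv2.COLOR_RGB2GRAY),(3,3),0).astype(np.float32)
    P=np.array(P0,float);z=P[2]
    for it in range(4):
        pts=[]
        for a in np.radians(np.arange(0,360,4)):
            rr=np.arange(r+lo,r+hi,.5);W=[P+[q*np.cos(a),q*np.sin(a),0] for q in rr]
            uv=np.array([proj(C,w) for w in W],np.float32)
            v=cv2.remap(g,uv[None,:,0],uv[None,:,1],cv2.INTER_CUBIC)[0]
            d=np.diff(v);i=int(np.argmin(d))
            if d[i]<-2: pts.append((W[i]+W[i+1])[:2]/2)
        pts=np.array(pts)
        s=least_squares(lambda c:np.hypot(*(pts-c).T)-r,P[:2],loss="soft_l1",f_scale=1.)
        P=np.array([*s.x,z])
    res=np.hypot(*(pts-P[:2]).T)-r
    return P,len(pts),np.median(res),np.median(abs(res))
E
python3 - <<'E'
from rig import robot, viewer
from h import *
img=cv2.imread("pics/top0.png")[:,:,::-1].copy();top=cam(viewer,"top");side=cam(viewer,"side")
for P in([438.9,143.8,170],[461.6,28.2,170],[489.5,-359.8,80]): print(*rimfit(img,top,P),*rimfit(img,top,np.array(P)+[4,-4,0])[0])
p=robot.state()["tool_pos"];y=np.array([np.sin(np.radians(13.6)),-np.cos(np.radians(13.6)),0])
for s in(-50,50):
  for h in(0,13): print(s,h,proj(side,p+s*y+[0,0,h]))
s=cv2.imread("pics/side0.png");cv2.imwrite("pics/grip.png",cv2.resize(s[230:340,220:320],(600,600),interpolation=cv2.INTER_CUBIC))
E
```

```text
[440.3 146.9 170. ] 88 1.3024119030537307 1.3389376802088861 440.4618062799904 146.6991468951236 170.0
[463.5  29.1 170. ] 86 1.1904974496225762 1.2041341688729652 463.5382343224179 29.228449180777158 170.0
[ 492.7 -361.3   80. ] 54 0.5748650417825587 0.9085467799160263 492.8474035787787 -361.227455839368 80.0
-50 0 [244.2 311.2]
-50 13 [243.9 305.7]
50 0 [282.5 335.5]
50 13 [282.4 329.7]
```

View pics/grip.png

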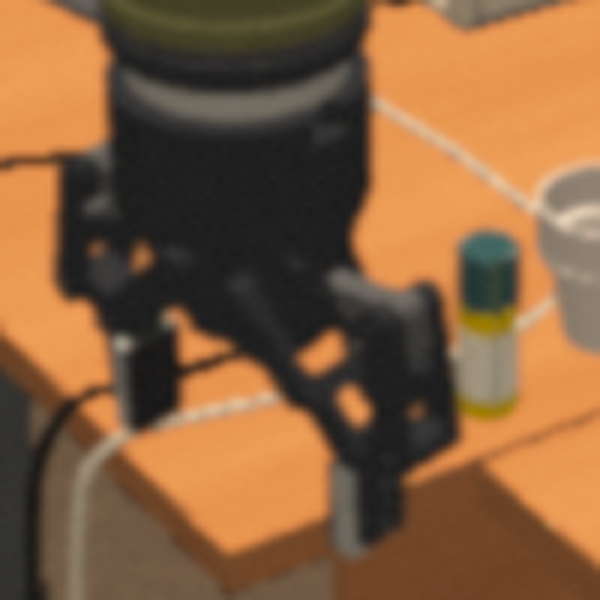

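Fits are consistent: hook spacing comes out at 120.06 mm and the rack yaw at 11.1°. With the gripper open, the fingertips (279,331) and (245,309) sit about 8 mm above the nominal TCP, so I'll grasp a bit deeper. Next I move toward the right-hand cup.

>>> servo_tool(plan=[27, 33, 2, -0.25, 27, 33, 2, -0.25, 27, 33, 2, -0.25, 27, 33, 2, -0.25, 27, 33, 2, -0.25, 27, 33, 2, -0.25, 27, 33, 2, -0.25, 27, 33, 2, -0.25, 27, 33, 2, -0.25, 27, 33, 2, -0.25], grip=85)

```text
time: 1.1
tool_pos: [423.7, -300.1, 251.2]
tool_rot: [180.0, 0.0, 11.1]
contact_force: [0.5, -0.1, -0.1]
finger_gap: 0.995
finger_force: 0.0
```

>>> servo_tool(plan=[4, 35, 0, 0, 4, 35, 0, 0, 4, 35, 0, 0, 4, 35, 0, 0, 4, 35, 0, 0, 4, 35, 0, 0, 4, 35, 0, 0, 4, 35, 0, 0, 4, 30, 0, 0, 0, 0, 0, 0])

```text
time: 2.1
tool_pos: [459.0, 13.3, 251.4]
tool_rot: [-179.9, -0.0, 11.6]
contact_force: [-0.2, 0.9, -0.3]
finger_gap: 0.994
finger_force: 0.0
```

>>> servo_tool(plan=[2, 9, 0, -0.2, 2.5, 8.5, 0, -0.2, 0, 0, 0, 0, 0, 0, -20, 0, 0, 0, -20, 0, 0, 0, -15, 0, 0, 0, 0, 0, 0, 0, 0, 0, 0, 0, 0, 0, 0, 0, 0, 0])

```text
time: 3.1
tool_pos: [464.2, 25.7, 197.3]
tool_rot: [180.0, -0.1, 10.7]
contact_force: [0.3, 0.3, 0.1]
finger_gap: 0.992
finger_force: 0.0
```

Run:
```python
from rig import robot, viewer
from h import *
for n in("top","side"): cv2.imwrite(f"pics/{n}1.png",viewer.snapshot(n)[:,:,::-1])
t=cv2.imread("pics/top1.png");s=cv2.imread("pics/side1.png")
print(robot.state()["tool_pos"],robot.state()["tool_rot"])
a=cv2.resize(t[170:290,120:280],(400,300),interpolation=cv2.INTER_CUBIC)
b=cv2.resize(s[110:230,150:310],(400,300),interpolation=cv2.INTER_CUBIC)
c=cv2.resize(s[220:340,250:410],(400,300),interpolation=cv2.INTER_CUBIC)
d=cv2.resize(t[170:290,320:480],(400,300),interpolation=cv2.INTER_CUBIC)
cv2.imwrite("pics/c2.png",np.vstack([np.hstack([a,b]),np.hstack([d,c])]))
```

```text
[464.   25.7 197. ] [180.   -0.1  10.7]
```

View pics/c2.png

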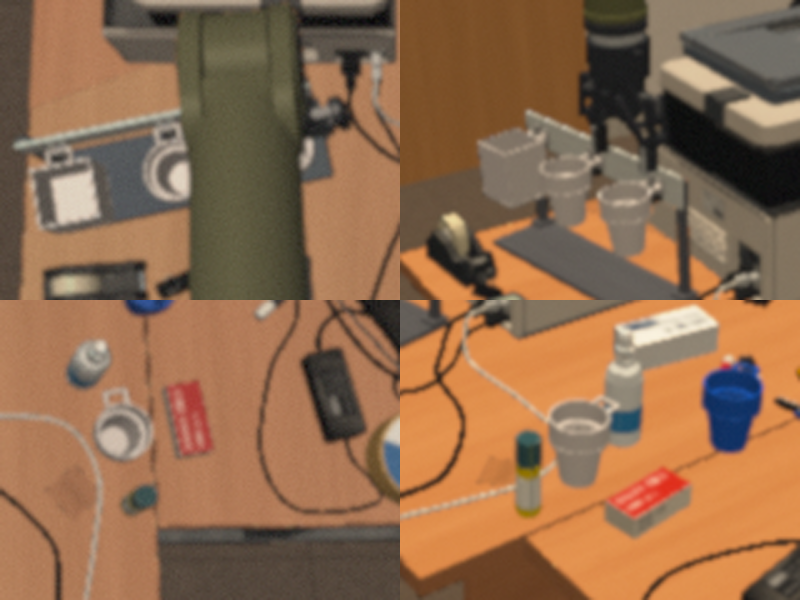

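The side view shows the gripper above the right cup (rim centre about (240,187) px) with everything undisturbed. I'll cross-check the rim centres in the side view.

Run:
```python
from rig import robot, viewer
from h import *
top=cam(viewer,"top");side=cam(viewer,"side")
P=[[463.5,29.1,170],[440.3,146.9,170],[492.7,-361.3,80]]
for p in P: print(p,proj(side,p), proj(top,p))
img=cv2.imread("pics/side1.png")[:,:,::-1].copy()
for p in P: print(*rimfit(img,side,p))
for p,u in zip(P,[(240,186.8),None,(322,265.6)]):
    if u: print(tri(top,proj(top,p),side,u))
```

```text
[463.5, 29.1, 170] [240.1 186.1] [232.5 228.2]
[440.3, 146.9, 170] [216.4 175.2] [188.8 237.3]
[492.7, -361.3, 80] [322.4 265.7] [369.7 221.6]
[457.5  22.5 170. ] 48 2.411230530974514 2.411230530974514
[437.1 138.7 170. ] 27 2.453531144720465 2.463864068460552
[ 488.2 -364.4   80. ] 39 -0.000564618657342919 0.9592620324541414
[463.5  29.5 167.5]
[ 492.2 -361.    80.3]
```

>>> servo_tool(plan=[-0.5, 3.4, 0, 0.4, 0, 0, -12, 0, 0, 0, -12, 0, 0, 0, -12, 0, 0, 0, -12, 0, 0, 0, -12, 0, 0, 0, -1, 0, 0, 0, 0, 0, 0, 0, 0, 0, 0, 0, 0, 0])

```text
time: 4.2
tool_pos: [463.6, 29.2, 135.9]
tool_rot: [180.0, -0.1, 11.1]
contact_force: [0.6, -0.3, 0.1]
finger_gap: 0.998
finger_force: 0.0
```

>>> servo_tool(plan=[0, 0, 0, 0, 0, 0, 0, 0, 0, 0, 0, 0, 0, 0, 0, 0, 0, 0, 0, 0, 0, 0, 0, 0, 0, 0, 0, 0, 0, 0, 0, 0, 0, 0, 0, 0, 0, 0, 0, 0], grip=55)

```text
time: 5.2
tool_pos: [463.4, 29.1, 136.0]
tool_rot: [180.0, -0.0, 11.1]
contact_force: [-2.7, -0.4, 5.6]
finger_gap: 0.765
finger_force: 65.0
```

Gripped: the opening of about 65 mm matches the 66 mm collar. Lifting straight up.

>>> servo_tool(plan=[0, 0, 5, 0, 0, 0, 8, 0, 0, 0, 10, 0, 0, 0, 10, 0, 0, 0, 10, 0, 0, 0, 12, 0, 0, 0, 13, 0, 0, 0, 12, 0, 0, 0, 0, 0, 0, 0, 0, 0])

```text
time: 6.2
tool_pos: [463.2, 29.1, 215.5]
tool_rot: [180.0, -0.0, 11.1]
contact_force: [-0.1, 0.1, -0.6]
finger_gap: 0.764
finger_force: 67.7
```

>>> servo_tool(plan=[-3, -10, 0, 0, -5, -20, 0, 0, -5, -30, 0, 0, -5, -30, 0, 0, -5, -30, 0, 0, -2, -30, 0, 0, 0, -30, 0, 0, 0, -20, 0, 0, 0, -10, 0, 0, 0, 0, 0, 0])

```text
time: 7.2
tool_pos: [437.2, -182.1, 214.6]
tool_rot: [-179.9, 0.1, 11.0]
contact_force: [-0.4, 1.2, -0.7]
finger_gap: 0.762
finger_force: 67.7
```

>>> servo_tool(plan=[5, -10, 0, 0, 8, -25, 0, 0, 8, -28, 0, 0, 8, -28, 0, 0, 8, -28, 0, 0, 8, -28, 0, 0, 6, -22, 0, 0, 4.5, -10, 0, 0, 0, 0, 0, 0, 0, 0, 0, 0])

```text
time: 8.2
tool_pos: [494.1, -358.1, 215.2]
tool_rot: [-179.9, -0.0, 11.2]
contact_force: [0.2, -0.1, -0.7]
finger_gap: 0.765
finger_force: 67.7
```

>>> servo_tool(plan=[0, 0, 0, 0, 0, 0, 0, 0, 0, 0, 0, 0, 0, 0, -5, 0, 0, 0, -10, 0, 0, 0, -10, 0, 0, 0, -5, 0, 0, 0, 0, 0, 0, 0, 0, 0, 0, 0, 0, 0])

```text
time: 9.2
tool_pos: [493.9, -360.0, 185.7]
tool_rot: [180.0, -0.0, 11.1]
contact_force: [-0.6, -0.1, -1.6]
finger_gap: 0.769
finger_force: 67.7
```

Run:
```python
from rig import robot, viewer
from h import *
for n in("top","side"): cv2.imwrite(f"pics/{n}2.png",viewer.snapshot(n)[:,:,::-1])
t=cv2.imread("pics/top2.png");s=cv2.imread("pics/side2.png")
print(robot.state()["tool_pos"],robot.state()["tool_rot"])
b=cv2.resize(s[190:310,250:370],(400,400),interpolation=cv2.INTER_CUBIC)
a=cv2.resize(t[150:270,310:430],(400,400),interpolation=cv2.INTER_CUBIC)
cv2.imwrite("pics/c3.png",np.hstack([a,b]))
```

```text
[ 493.9 -360.   185.8] [180.   -0.   11.1]
```

View pics/c3.png

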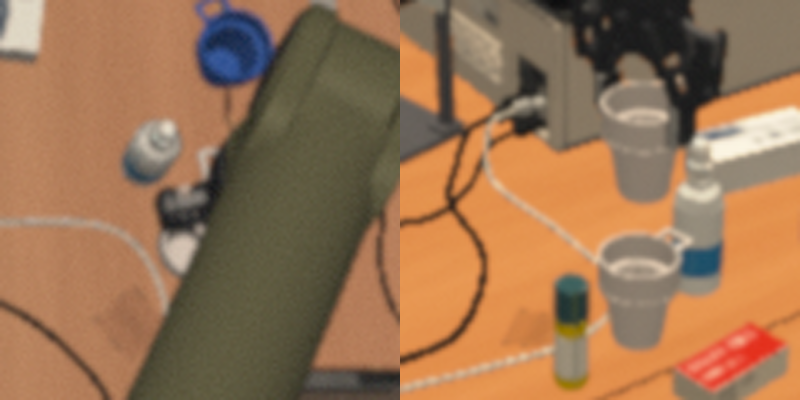

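Side view: the held cup's foot is at crop (644,195) above the base rim at (640,258), and everything else stands. I'll check the lateral offset.

Run:
```python
from rig import robot, viewer
from h import *
side=cam(viewer,"side")
f=lambda P:np.round((proj(side,P)-[250,190])*400/120+[400,0],1)
for z in(0,80): print("base",z,f([492.7,-361.3,z]))
for z in(140,190,220): print("held at tcp",z,f([493.9,-360,z]))
img=cv2.imread("pics/side2.png");hsv=cv2.cvtColor(img,cv2.COLOR_BGR2HSV)
def mid(row):  # row in crop px: extents of low-saturation run near column 322
    r=hsv[int(190+row*.3),290:365].astype(int);i=[k+290 for k in range(75) if r[k,1]<75 and r[k,2]>80];return [(k-250)/.3+400 for k in(i[0],i[-1])] if i else None
for row in(165,180,190,305,320,335): print(row,mid(row))
```

```text
base 0 [639.3 334.3]
base 80 [641.3 252.2]
held at tcp 140 [643.1 186.5]
held at tcp 190 [644.4 130.8]
held at tcp 220 [645.3  96.5]
165 [616.6666666666667, 780.0]
180 [620.0, 756.6666666666667]
190 [623.3333333333334, 723.3333333333334]
305 [610.0, 663.3333333333334]
320 [613.3333333333334, 656.6666666666667]
335 [616.6666666666667, 656.6666666666667]
```

>>> servo_tool(plan=[-1.2, -1.3, 0, 0, 0, 0, -8, 0, 0, 0, -12, 0, 0, 0, -12, 0, 0, 0, -12, 0, 0, 0, -12, 0, 0, 0, -10, 0, 0, 0, -6, 0, 0, 0, 0, 0, 0, 0, 0, 0])

```text
time: 10.3
tool_pos: [492.7, -361.3, 113.6]
tool_rot: [180.0, -0.0, 11.1]
contact_force: [0.2, 0.9, -1.2]
finger_gap: 0.763
finger_force: 67.7
```

>>> servo_tool(plan=[0, 0, -4, 0, 0, 0, -4, 0, 0, 0, -4, 0, 0, 0, -4, 0, 0, 0, -3, 0, 0, 0, -3, 0, 0, 0, -2, 0, 0, 0, 0, 0, 0, 0, 0, 0, 0, 0, 0, 0])

```text
time: 11.3
tool_pos: [492.6, -361.2, 89.6]
tool_rot: [180.0, -0.0, 11.1]
contact_force: [-0.0, 0.6, -1.8]
finger_gap: 0.763
finger_force: 67.7
```

>>> servo_tool(plan=[0, 0, -1.5, 0, 0, 0, -1.5, 0, 0, 0, -1.5, 0, 0, 0, -1.5, 0, 0, 0, -1.5, 0, 0, 0, -1, 0, 0, 0, -1, 0, 0, 0, 0, 0, 0, 0, 0, 0, 0, 0, 0, 0])

```text
time: 12.3
tool_pos: [492.4, -361.1, 79.8]
tool_rot: [180.0, 0.0, 11.1]
contact_force: [-1.4, 0.3, -1.2]
finger_gap: 0.767
finger_force: 67.7
```

>>> servo_tool(plan=[0, 0, -0.7, 0, 0, 0, -0.7, 0, 0, 0, -0.6, 0, 0, 0, 0, 0, 0, 0, 0, 0, 0, 0, 0, 0, 0, 0, 0, 0, 0, 0, 0, 0, 0, 0, 0, 0, 0, 0, 0, 0])

```text
time: 13.3
tool_pos: [492.1, -361.2, 78.3]
tool_rot: [180.0, 0.0, 11.1]
contact_force: [-3.7, 1.3, 5.9]
finger_gap: 0.765
finger_force: 68.2
```

>>> servo_tool(plan=[0, 0, -0.5, 0, 0, 0, -0.5, 0, 0, 0, -0.5, 0, 0, 0, 0, 0, 0, 0, 0, 0, 0, 0, 0, 0, 0, 0, 0, 0, 0, 0, 0, 0, 0, 0, 0, 0, 0, 0, 0, 0])

```text
time: 14.3
tool_pos: [492.0, -361.0, 77.8]
tool_rot: [-180.0, 0.1, 11.1]
contact_force: [-5.5, 3.3, 10.7]
finger_gap: 0.767
finger_force: 68.9
```

Seating contact is at the expected height (10 N), so I'll release and check.

>>> servo_tool(plan=[0, 0, 0, 0, 0, 0, 0, 0, 0, 0, 0, 0, 0, 0, 0, 0, 0, 0, 0, 0, 0, 0, 0, 0, 0, 0, 0, 0, 0, 0, 0, 0, 0, 0, 0, 0, 0, 0, 0, 0], grip=85)

```text
time: 15.3
tool_pos: [492.4, -361.1, 76.4]
tool_rot: [180.0, -0.0, 11.1]
contact_force: [-0.3, 0.1, 1.6]
finger_gap: 0.997
finger_force: 0.0
```

>>> servo_tool(plan=[0, 0, 6, 0, 0, 0, 10, 0, 0, 0, 15, 0, 0, 0, 20, 0, 0, 0, 25, 0, 0, 0, 25, 0, 0, 0, 25, 0, 0, 0, 15, 0, 0, 0, 0, 0, 0, 0, 0, 0])

```text
time: 16.3
tool_pos: [492.2, -361.0, 217.1]
tool_rot: [180.0, 0.0, 11.1]
contact_force: [0.0, 0.4, -0.9]
finger_gap: 0.996
finger_force: 0.0
```

>>> servo_tool(plan=[-5, 10, 0, 0, -8, 28, 0, 0, -8, 28, 0, 0, -8, 28, 0, 0, -8, 28, 0, 0, -8, 28, 0, 0, -6, 22, 0, 0, -3, 10, 0, 0, 0, 0, 0, 0, 0, 0, 0, 0])

```text
time: 17.3
tool_pos: [438.1, -180.0, 217.0]
tool_rot: [180.0, 0.0, 11.1]
contact_force: [-1.0, -0.6, 0.4]
finger_gap: 0.999
finger_force: 0.0
```

Run:
```python
from rig import robot, viewer
from h import *
for n in("top","side"): cv2.imwrite(f"pics/{n}3.png",viewer.snapshot(n)[:,:,::-1])
t=cv2.imread("pics/top3.png");s=cv2.imread("pics/side3.png");top=cam(viewer,"top");side=cam(viewer,"side")
print(robot.state()["tool_pos"],robot.state()["tool_rot"])
print("rim",*rimfit(t[:,:,::-1].copy(),top,[492,-361,110]))
print("px rim z110",(proj(side,[492.5,-361,110])-[265,225])*4+[400,0],"top",(proj(top,[492.5,-361,110])-[320,170])*4)
a=cv2.resize(t[170:270,320:420],(400,400),interpolation=cv2.INTER_CUBIC)
b=cv2.resize(s[225:325,265:365],(400,400),interpolation=cv2.INTER_CUBIC)
cv2.imwrite("pics/c4.png",np.hstack([a,b]))
```

```text
[ 438.3 -180.4  217.1] [-180.    0.   11.]
rim [ 493.4 -360.   110. ] 56 -0.0545006575859297 0.9753579233633438
px rim z110 [629.9 124.2] top [206.4 199.2]
```

View pics/c4.png

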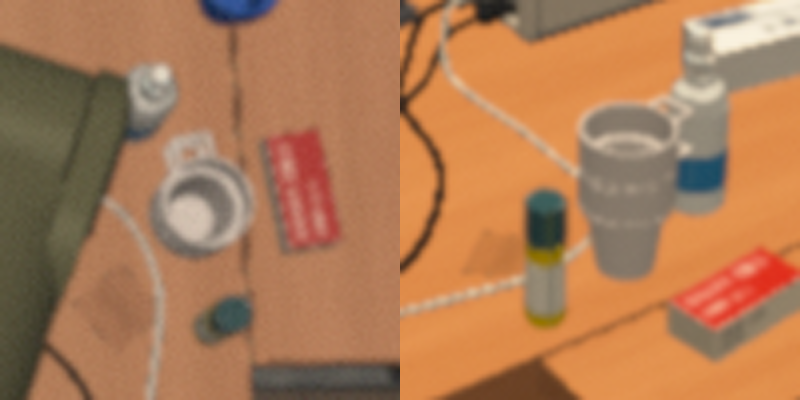

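The first cup is seated straight: side rim about (628,128) against (630,124) predicted, with the three neighbours unmoved. Now the middle cup.

>>> servo_tool(plan=[4, 30, 0, 0, 4, 40, 0, 0, 2, 40, 0, 0, 0, 40, 0, 0, -2, 40, 0, 0, -2, 40, 0, 0, -2, 40, 0, 0, -2, 35, 0, 0, 0, 22, 0, 0, 0, 0, 0, 0])

```text
time: 18.4
tool_pos: [440.5, 151.0, 217.7]
tool_rot: [-179.9, -0.0, 11.4]
contact_force: [0.1, 0.1, -0.2]
finger_gap: 0.995
finger_force: 0.0
```

>>> servo_tool(plan=[0, 0, 0, 0, 0, 0, 0, 0, 0, 0, 0, 0, 0, 0, -5, 0, 0, 0, -10, 0, 0, 0, -10, 0, 0, 0, 0, 0, 0, 0, 0, 0, 0, 0, 0, 0, 0, 0, 0, 0])

```text
time: 19.4
tool_pos: [440.7, 148.0, 192.7]
tool_rot: [180.0, -0.0, 11.1]
contact_force: [0.1, 0.5, -0.1]
finger_gap: 0.996
finger_force: 0.0
```

>>> servo_tool(plan=[-0.4, -1.1, 0, 0, 0, 0, -12, 0, 0, 0, -12, 0, 0, 0, -12, 0, 0, 0, -12, 0, 0, 0, -8.7, 0, 0, 0, 0, 0, 0, 0, 0, 0, 0, 0, 0, 0, 0, 0, 0, 0])

```text
time: 20.4
tool_pos: [440.5, 146.9, 136.2]
tool_rot: [180.0, -0.1, 11.1]
contact_force: [0.1, -0.5, 0.1]
finger_gap: 0.996
finger_force: 0.0
```

>>> servo_tool(plan=[0, 0, 0, 0, 0, 0, 0, 0, 0, 0, 0, 0, 0, 0, 0, 0, 0, 0, 0, 0, 0, 0, 0, 0, 0, 0, 0, 0, 0, 0, 0, 0, 0, 0, 0, 0, 0, 0, 0, 0], grip=55)

```text
time: 21.4
tool_pos: [440.2, 146.8, 136.2]
tool_rot: [180.0, -0.0, 11.1]
contact_force: [-2.6, -0.8, 5.8]
finger_gap: 0.766
finger_force: 64.9
```

>>> servo_tool(plan=[0, 0, 5, 0, 0, 0, 8, 0, 0, 0, 10, 0, 0, 0, 10, 0, 0, 0, 12, 0, 0, 0, 15, 0, 0, 0, 15, 0, 0, 0, 12, 0, 0, 0, 8, 0, 0, 0, 0, 0])

```text
time: 22.4
tool_pos: [440.6, 146.9, 231.9]
tool_rot: [180.0, -0.1, 11.1]
contact_force: [-0.3, -0.8, -0.5]
finger_gap: 0.764
finger_force: 67.7
```

>>> servo_tool(plan=[0, -15, 0, 0, 2, -30, 0, 0, 2, -40, 0, 0, 2, -40, 0, 0, 0, -40, 0, 0, -2, -40, 0, 0, -2, -40, 0, 0, -2, -40, 0, 0, -2, -30, 0, 0, 0, -12, 0, 0])

```text
time: 23.4
tool_pos: [436.6, -183.6, 229.6]
tool_rot: [-180.0, 0.1, 10.8]
contact_force: [-0.2, 0.4, -1.2]
finger_gap: 0.758
finger_force: 67.7
```

>>> servo_tool(plan=[5, -10, 0, 0, 8, -25, 0, 0, 8, -28, 0, 0, 8, -28, 0, 0, 8, -28, 0, 0, 8, -28, 0, 0, 6, -22, 0, 0, 3, -11, 0, 0, 0, 0, 0, 0, 0, 0, 0, 0])

```text
time: 24.4
tool_pos: [492.6, -358.3, 230.4]
tool_rot: [-179.9, -0.0, 11.2]
contact_force: [0.4, 0.8, -0.7]
finger_gap: 0.764
finger_force: 67.7
```

>>> servo_tool(plan=[0, 0, 0, 0, 0, 0, 0, 0, 0, 0, 0, 0, 0, 0, 0, 0, 0, 0, 0, 0, 0, 0, 0, 0, 0, 0, 0, 0, 0, 0, 0, 0, 0, 0, 0, 0, 0, 0, 0, 0])

```text
time: 25.4
tool_pos: [492.0, -360.2, 230.6]
tool_rot: [180.0, 0.0, 11.1]
contact_force: [-1.3, 1.2, -1.3]
finger_gap: 0.762
finger_force: 67.7
```

>>> servo_tool(plan=[0.4, -0.6, -8, 0, 0, 0, -15, 0, 0, 0, -18, 0, 0, 0, -18, 0, 0, 0, -15, 0, 0, 0, -12, 0, 0, 0, -8, 0, 0, 0, -6, 0, 0, 0, 0, 0, 0, 0, 0, 0])

```text
time: 26.4
tool_pos: [492.8, -361.0, 131.2]
tool_rot: [180.0, -0.0, 11.1]
contact_force: [-0.0, 0.0, -0.5]
finger_gap: 0.764
finger_force: 67.7
```

>>> servo_tool(plan=[0, 0, -2.5, 0, 0, 0, -2.5, 0, 0, 0, -2.5, 0, 0, 0, -2.5, 0, 0, 0, -2, 0, 0, 0, -2, 0, 0, 0, -1.5, 0, 0, 0, -1.5, 0, 0, 0, 0, 0, 0, 0, 0, 0])

```text
time: 27.4
tool_pos: [492.4, -360.8, 113.6]
tool_rot: [180.0, 0.0, 11.1]
contact_force: [-0.1, -0.7, -1.8]
finger_gap: 0.764
finger_force: 67.7
```

>>> servo_tool(plan=[0, 0, -1, 0, 0, 0, -1, 0, 0, 0, -0.8, 0, 0, 0, -0.7, 0, 0, 0, -0.5, 0, 0, 0, 0, 0, 0, 0, 0, 0, 0, 0, 0, 0, 0, 0, 0, 0, 0, 0, 0, 0])

```text
time: 28.4
tool_pos: [492.3, -360.8, 109.6]
tool_rot: [-180.0, 0.0, 11.1]
contact_force: [-1.5, 0.2, -0.3]
finger_gap: 0.761
finger_force: 67.7
```

>>> servo_tool(plan=[0, 0, -0.5, 0, 0, 0, -0.5, 0, 0, 0, -0.5, 0, 0, 0, 0, 0, 0, 0, 0, 0, 0, 0, 0, 0, 0, 0, 0, 0, 0, 0, 0, 0, 0, 0, 0, 0, 0, 0, 0, 0])

```text
time: 29.4
tool_pos: [492.4, -360.9, 108.3]
tool_rot: [180.0, 0.0, 11.1]
contact_force: [-1.8, -0.7, 4.0]
finger_gap: 0.768
finger_force: 68.1
```

Contact is at the expected height (108.3, 30 mm above the first). A touch lower, then release.

>>> servo_tool(plan=[0, 0, -0.4, 0, 0, 0, -0.4, 0, 0, 0, 0, 0, 0, 0, 0, 0, 0, 0, 0, 0, 0, 0, 0, 0, 0, 0, 0, 0, 0, 0, 0, 0, 0, 0, 0, 0, 0, 0, 0, 0])

```text
time: 30.4
tool_pos: [492.5, -361.0, 108.1]
tool_rot: [180.0, -0.0, 11.1]
contact_force: [-3.0, -0.1, 8.3]
finger_gap: 0.767
finger_force: 68.5
```

>>> servo_tool(plan=[0, 0, 0, 0, 0, 0, 0, 0, 0, 0, 0, 0, 0, 0, 0, 0, 0, 0, 0, 0, 0, 0, 0, 0, 0, 0, 0, 0, 0, 0, 0, 0, 0, 0, 0, 0, 0, 0, 0, 0], grip=85)

```text
time: 31.4
tool_pos: [492.4, -360.8, 107.4]
tool_rot: [180.0, 0.0, 11.1]
contact_force: [0.3, 0.4, 0.7]
finger_gap: 0.99
finger_force: 0.0
```

>>> servo_tool(plan=[0, 0, 6, 0, 0, 0, 10, 0, 0, 0, 15, 0, 0, 0, 20, 0, 0, 0, 25, 0, 0, 0, 25, 0, 0, 0, 20, 0, 0, 0, 10, 0, 0, 0, 0, 0, 0, 0, 0, 0])

```text
time: 32.4
tool_pos: [492.1, -360.7, 238.0]
tool_rot: [-180.0, 0.0, 11.1]
contact_force: [0.3, 0.6, -0.7]
finger_gap: 0.996
finger_force: 0.0
```

>>> servo_tool(plan=[-5, 10, 0, 0, -8, 28, 0, 0, -8, 28, 0, 0, -8, 28, 0, 0, -8, 28, 0, 0, -8, 28, 0, 0, -6, 22, 0, 0, -3, 10, 0, 0, 0, 0, 0, 0, 0, 0, 0, 0])

```text
time: 33.4
tool_pos: [438.2, -179.7, 238.1]
tool_rot: [180.0, 0.0, 11.1]
contact_force: [-0.6, -0.0, 0.5]
finger_gap: 0.997
finger_force: 0.0
```

Run:
```python
from rig import robot, viewer
from h import *
for n in("top","side"): cv2.imwrite(f"pics/{n}4.png",viewer.snapshot(n)[:,:,::-1])
t=cv2.imread("pics/top4.png");s=cv2.imread("pics/side4.png");top=cam(viewer,"top");side=cam(viewer,"side")
print("rim",*rimfit(t[:,:,::-1].copy(),top,[492,-361,140]))
print("px rim z140",(proj(side,[492.5,-361,140])-[265,225])*4+[400,0])
a=cv2.resize(t[170:270,320:420],(400,400),interpolation=cv2.INTER_CUBIC)
b=cv2.resize(s[225:325,265:365],(400,400),interpolation=cv2.INTER_CUBIC)
cv2.imwrite("pics/c5.png",np.hstack([a,b]))
```

```text
rim [ 492.3 -362.6  140. ] 57 1.0276912108202012 1.4298335012269803
px rim z140 [630.9  85.1]
```

View pics/c5.png

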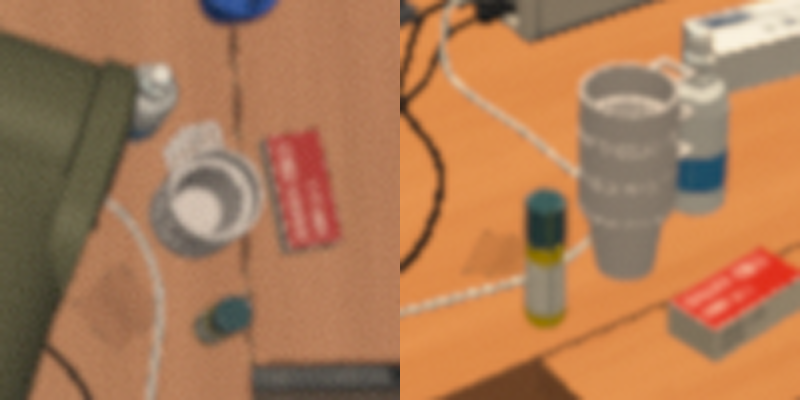

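The picture shows three cups in one straight, evenly spaced stack. The top rim is at about (629,90) against (631,85) predicted, and the neighbours are unmoved. The arm is clear, so I'm handing in.

```bash
python3 -c "
from rig import robot
print(robot.close_job())"
```

```text
the job is handed in; nothing more can be done
None
```

Both round cups are nested in the standing cup as one straight stack, the square bin was left on its hook, the bottle, glue stick and staple box look unmoved in the last pictures, and the job was handed in at about 33.5 s; no verdict was shown.

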